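Tip bushings into the wash dish, then open the cleaner's safety cap and hold it up

ROBOT

A 6-joint arm with a two-finger parallel gripper is mounted at the origin on a cart in front of the work surface, level with it; the furniture and walls round the work are solid. World frame = base frame: x ahead of the robot, y to its left, z up, the work surface at z = 0. Lengths are in m, angles in rad, forces in N, time in s.
With the tool pointing down it reaches from about 0.35 to 0.975 m from the base axis. Payload 4.9 kg.
Tool frame: the origin (TCP) lies at the very end of the fingers, on their centre line; the grasp point (between the pads) lies 19 mm behind it; z points along the fingers, y is the line along which they close (so a half turn about z gives the same grasp; the last joint's range is limited). The gripper opens to 85 mm and grips with 20 to 120 N. Pads are 22 mm wide; open, the fingers measure 114 mm over their backs; the gripper's body (76 mm by 85 mm) begins 54 mm behind the grasp point. The pads swing forward as they close: fully open they stand 13 mm farther back than shut.
Start: joints at [-1.387, 0.053, 1.613, -0, 1.476, -0.119], TCP at [0.186, -0.597, 0.231] pointing down, gripper open.
Joint ranges: [-3.01, 3.01], [-1.01, 2.22], [0.06, 2.58], [-1.02, 4.17], [0.09, 2.62], [-3.14, 3.14]. Speed limits (rad/s): [2.57, 2.57, 3.14, 3.14, 3.14, 3.14].

INTERFACE

Orientations are given as a rotation vector (axis times angle).
In Python, from station import get_obs, optics, ctrl gives the robot as it stands.
- The arm moves only by the shell command python3 -m pendant 'ROWS' [FORCE]. ROWS is JSON, a list of rows, each a list of 3 entries, a list of its own where there are three numbers: the shift along the tool's x, y, z in mm, then the turn, a rotation vector about the tool's x, y, z in rad, then the opening, from 0 (shut) to 1 (fully open). A call has 1 to 12 rows; each row shifts and turns the commanded pose from where the row before left it, along the tool's axes as they then stand; what a row does not reach is not made up. A row lasts 1/12 s, in which the tool goes at most 41.7 mm and 7.16 degrees, less where a joint would pass 70% of its speed; a pose out of reach is approached as far as the arm can. A call is refused whole if a number of a shift passes 41.7 or a number of a turn 0.125, either way. A call with a gripper value outside its range is refused whole. The fingers move at their own pace and stop on an object; FORCE is the grip in N (left out, the last holds). Time passes only in rows, so rows that do not move let the fingers close. It gives the time, the measured TCP pose, the force, the opening and the grip force at its end, in the units of the state.
- get_obs(): the state, without advancing time (a new reading comes with each control period).
- optics.get_image(name): name is "scene" or "top"; returns the picture (384x512x3 uint8, red, green, blue); there is no depth.
- optics.camera_model(name): a dict with "fx", "fy", "cx", "cy" (pixels), "cam_to_world" (4x4, takes a point from camera to world coordinates). Camera axes: x right, y up, looking along -z (the intrinsics and any distortion apply to the point x, -y, -z); pixel columns grow to the right and rows downward; lengths in m; the calibration is good to about 2 mm. A picture is of the moment at which its call begins. camera_model takes no time and is no camera call.
- ctrl.finish_job(): hands the job in; it is judged then, once.
The state is a dict: "t": time; "q": joint angles; "dq": joint speeds; "effort": joint torques, N m; "tool_pos": TCP position; "tool_rot": TCP orientation; "contact_force": force on the tool from outside, world axes, zero at the start; "wrist_torque": the same for the moment, N m; "opening": finger opening in m; "grip_force": force on a finger pad.
Only numpy, scipy, OpenCV 4.12 (cv2) and the standard library are available. Lean on these libraries where they do the work, as an engineer would, in place of code of your own. Each camera call takes 0.05 s, during which the arm holds its last target. There are 200 camera calls.

TASK

The brass bushings are to be degreased before they are glued into the printed bodies: pick up the light grey parts cup, tip all six bushings out of it into the steel wash dish, stand the empty cup upright on the bench again and let go of it. Only then open the cleaner bottle in its stand: without forcing anything, press the orange push-and-turn safety cap down against its spring, twist it anticlockwise (seen from above) about a sixth of a turn while it is down, and lift it straight off. Finish while still holding the cap level in the gripper, a few centimetres above the open mouth of the bottle and over it, so that the cleaner can be drawn off, and do not knock the dish or the other things about.

Things in the scene. Friction and masses are not known exactly. Their poses are not given: they have to be found in the camera images.
- cup: light grey open parts cup, loose, about 60 g (sizes in mm): round, outside radius 22 at the foot widening evenly to 30.5 at the rim, 62 tall, wall 2.5, floor 4 thick; six brass bushings lie in it. Origin: centre of its underside; z up through the mouth. It may be gripped round the outside, about 54 mm across at 34 mm above the foot.
- dish: round shallow stainless wash dish, loose, about 0.35 kg (sizes in mm): outside radius 52 at the foot and 60 at the rim, 30 tall, floor 3 thick, inside radius 53 near the floor. Empty at the start. Origin: centre of its underside; z up.
- bushing1: one of six equal short brass bushings, cylinder 15 mm across, 13 mm long with a bore, 14 g, smooth: they slide and roll out of the smooth cup once its wall slopes about 20 deg down (cup tipped about 105 deg or more). Origin: its centre; z along its bore. At the start in the cup.
- bushing2: one of six equal short brass bushings, cylinder 15 mm across, 13 mm long with a bore, 14 g, smooth: they slide and roll out of the smooth cup once its wall slopes about 20 deg down (cup tipped about 105 deg or more). Origin: its centre; z along its bore. At the start in the cup.
- bushing3: one of six equal short brass bushings, cylinder 15 mm across, 13 mm long with a bore, 14 g, smooth: they slide and roll out of the smooth cup once its wall slopes about 20 deg down (cup tipped about 105 deg or more). Origin: its centre; z along its bore. At the start in the cup.
- bushing4: one of six equal short brass bushings, cylinder 15 mm across, 13 mm long with a bore, 14 g, smooth: they slide and roll out of the smooth cup once its wall slopes about 20 deg down (cup tipped about 105 deg or more). Origin: its centre; z along its bore. At the start in the cup.
- bushing5: one of six equal short brass bushings, cylinder 15 mm across, 13 mm long with a bore, 14 g, smooth: they slide and roll out of the smooth cup once its wall slopes about 20 deg down (cup tipped about 105 deg or more). Origin: its centre; z along its bore. At the start in the cup.
- bushing6: one of six equal short brass bushings, cylinder 15 mm across, 13 mm long with a bore, 14 g, smooth: they slide and roll out of the smooth cup once its wall slopes about 20 deg down (cup tipped about 105 deg or more). Origin: its centre; z along its bore. At the start in the cup.
- bottle: white round cleaner bottle with yellow and red bands, 59 mm across, fixed in a heavy round black stand (foot 104 mm across); stand and bottle cannot move. Origin: centre of the stand's underside; z up. Open mouth (rim, 31 mm across) 114 mm above it; a orange cap covers it. Shoulder below 92 mm.
- cap: orange ribbed push-and-turn cap, round, 52-54 mm across, 30 mm tall, 45 g. Origin: centre of its lower edge, 95 mm above the bottle's origin while locked; z up. Spring inside: 6 N just to start, 10 N at 3 mm, 12.6 N at its 5.5 mm stop. Pressed 3.5 to 5.5 mm it turns anticlockwise (from above) only; 45 to 75 deg frees it (stop at about 78), then it lifts off. Unpressed it turns only some 5 deg.
- body_dark: bystander: black hollow printed body standing upright, about 76x69x108 mm; origin centre of its underside
- body_pale: bystander: ivory hollow printed body standing upright, about 76x68x104 mm; origin centre of its underside
- glue_bottle: bystander: small white glue bottle with red cap, 26x42x112 mm; origin centre of its underside
- paste_jar: bystander: round white jar with a blue lid, 55 mm across, 54 mm tall; origin centre of its underside
- dust_hood: obstacle, fixed: grey cast dust hood on the brown mat at the right, about 150x140 mm, 140 mm tall; keep the arm above it. Origin: centre of its underside

How it is judged:
By the outcome, as a careful person would: the job done as asked, in the order asked, and still so for the second after the job is handed in, while the arm keeps its last pose, push and grip.
It also fails if it takes over 58 s, if anything falls off the work surface, if the arm or the gripper's body presses on something with over 40 N, if the wrist force passes 120 N, or if a joint passes its speed limit or range.

## Working session

There is one attempt and no reset: what is moved stays moved. The work goes in short steps, Python scripts to look and compute and a shell command to move; the robot and the scene stay as the last step left them, time stands still between calls to the robot, and variables do not carry over. Pictures are saved under pics/ and viewed, at most 10 in all, crops included, and the job is handed in when it is done.

```bash
mkdir -p pics; ls
python3 - <<'E'
from station import get_obs, optics, ctrl
import cv2,numpy as np
o=get_obs();print({k:np.round(v,3).tolist() for k,v in o.items()})
for n in("scene","top"):
    im=optics.get_image(n);cv2.imwrite(f'pics/{n}0.png',im[:,:,::-1])
    m=optics.camera_model(n);print(n,{k:np.round(v,4).tolist() if not isinstance(v,str) else v for k,v in m.items()})
E
```

```text
pics
{'t': 0.0, 'q': [-1.387, 0.053, 1.614, 0.0, 1.476, -0.119], 'dq': [-0.001, 0.0, 0.002, 0.001, 0.001, -0.001], 'effort': [0.001, -39.368, -37.018, -0.0, 0.007, -0.0], 'tool_pos': [0.186, -0.596, 0.23], 'tool_rot': [-3.104, -0.473, 0.0], 'contact_force': [-0.524, -0.5, -0.261], 'wrist_torque': [-0.013, -0.037, -0.027], 'grip_force': 0.0, 'opening': 0.085}
scene {'fx': 444.5899, 'fy': 444.5899, 'cx': 262.8687, 'cy': 187.9943, 'cam_to_world': [[-0.6012, 0.4143, -0.6833, -0.4101], [-0.7988, -0.3347, 0.4999, 0.7113], [-0.0216, 0.8464, 0.5322, 0.7996], [0.0, 0.0, 0.0, 1.0]]}
top {'fx': 372.7458, 'fy': 372.7458, 'cx': 257.495, 'cy': 189.2005, 'cam_to_world': [[-0.0238, 0.9923, -0.1212, 0.3698], [-0.9997, -0.024, 0.0002, 0.0535], [-0.0027, 0.1212, 0.9926, 1.0523], [0.0, 0.0, 0.0, 1.0]]}
```

View pics/scene0.png

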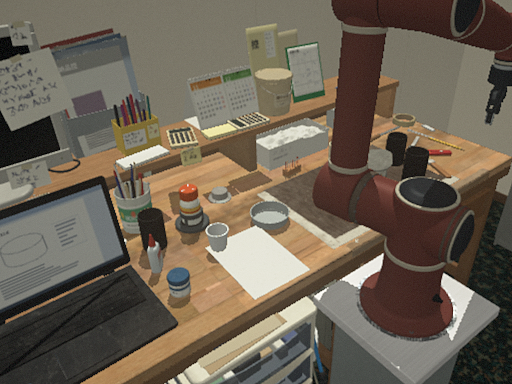

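View pics/top0.png

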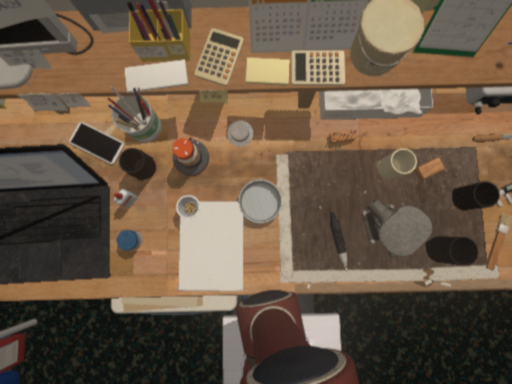

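The scene view shows the cup at about (217,236), the dish at (269,214), the bottle cap at (188,193). In the top view they are at (188,207), (260,202) and (184,150); the dark body is at (137,163), the glue bottle at (122,197), the jar at (128,240) and the hood on the mat around (403,230).

```bash
cat > h.py <<'E'
import cv2,numpy as np
from station import optics,get_obs
def ray(n,u,v,z):
    m=optics.camera_model(n);T=np.array(m['cam_to_world'])
    d=T[:3,:3]@[(u-m['cx'])/m['fx'],-(v-m['cy'])/m['fy'],-1];o=T[:3,3]
    return o+d*(z-o[2])/d[2]
def pix(n,p):
    m=optics.camera_model(n);T=np.array(m['cam_to_world']);c=T[:3,:3].T@(np.array(p)-T[:3,3])
    return np.array([m['cx']+m['fx']*c[0]/-c[2],m['cy']-m['fy']*c[1]/-c[2]])
def circ(n,c,r,z):
    return np.array([pix(n,[c[0]+r*np.cos(a),c[1]+r*np.sin(a),z]) for a in np.linspace(0,2*np.pi,60)])
def fit(pts):  # circle fit to xy
    A=np.c_[2*pts[:,:2],np.ones(len(pts))];s=np.linalg.lstsq(A,(pts[:,:2]**2).sum(1),rcond=None)[0]
    return s[:2],np.sqrt(s[2]+s[0]**2+s[1]**2)
E
python3 - <<'E'
from h import *
T=cv2.imread('pics/top0.png');S=cv2.imread('pics/scene0.png')
def big(im,x,y,w,h,k): return cv2.resize(im[y:y+h,x:x+w],None,fx=k,fy=k,interpolation=cv2.INTER_CUBIC)
a=big(T,165,130,125,100,4);b=big(S,165,170,130,100,4)[:,:]
c=np.zeros((600,800,3),np.uint8)
a=cv2.resize(a,(400,320));b=cv2.resize(b,(400,308));c[:320,:400]=a;c[:308,400:]=b
for n,im in(('top',T),('scene',S)):
    hsv=cv2.cvtColor(im,cv2.COLOR_BGR2HSV)
    m=((hsv[...,0]<14)&(hsv[...,1]>170)&(hsv[...,2]>100)).astype(np.uint8)
    k,l,st,ce=cv2.connectedComponentsWithStats(m)
    for i in range(1,k):
        if st[i,4]>40 and st[i,0]<300: 
            print(n,st[i],ce[i],ray(n,*ce[i],.125))
for n,u,v,z in(('top',188,207,.062),('scene',217,229,.062),('top',260,202,.03),('scene',269,211,.03),('top',403,230,.14)):print(n,z,ray(n,u,v,z).round(3))
cv2.imwrite('pics/c1.png',c[:330])
E
```

```text
top [173 139  20  20 265] [182.69056604 148.33207547] [0.59219798 0.24096355 0.125     ]
scene [179 184  19  17 227] [187.92951542 192.6123348 ] [0.56955377 0.25712726 0.125     ]
top 0.062 [0.447 0.239 0.062]
scene 0.062 [0.448 0.242 0.062]
top 0.03 [0.459 0.047 0.03 ]
scene 0.03 [0.463 0.052 0.03 ]
top 0.14 [ 0.373 -0.298  0.14 ]
```

View pics/c1.png

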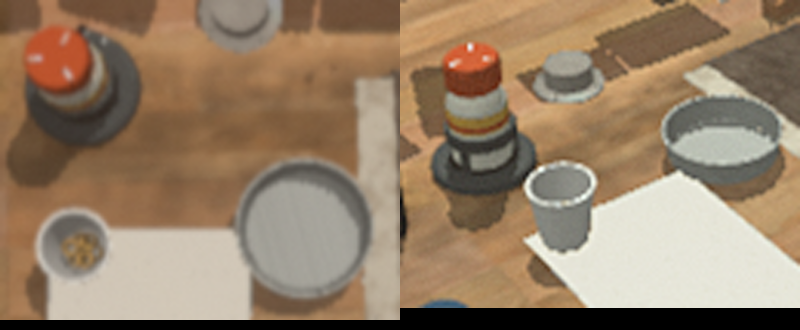

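The crop confirms the layout: cup rim centre at about top (188,207.2) with a 61 mm rim, dish rim centre at (260,201.3) about 119 mm across, bushings inside the cup, and the cap on the bottle at top (183,148). I'll set off now and record joint/pose samples on the way, to identify the arm geometry for the side grasp.

```bash
cat > log.py <<'E'
import json,numpy as np
from station import get_obs
o=get_obs();open('log.txt','a').write(json.dumps([np.array(o[k]).tolist() for k in('q','tool_pos','tool_rot')])+'\n')
E
python3 log.py
python3 -m pendant '[[[33,-22,-6],[0,0,0],1],[[33,-22,-6],[0,0,0],1],[[33,-22,-6],[0,0,0],1],[[33,-22,-6],[0,0,0],1],[[33,-22,-6],[0,0,0],1],[[33,-22,-6],[0,0,0],1]]' 60; python3 log.py
python3 -m pendant '[[[33,-22,-6],[0,0,0],1],[[33,-22,-6],[0,0,0],1],[[33,-22,-6],[0,0,0],1],[[33,-22,-6],[0,0,0],1],[[33,-22,-6],[0,0,0],1],[[33,-22,-6],[0,0,0],1]]'; python3 log.py
python3 -m pendant '[[[0,0,-10],[0,0.12,0],1],[[0,0,-10],[0,0.12,0],1],[[0,0,-10],[0,0.12,0],1],[[0,0,-10],[0,0.12,0],1]]'; python3 log.py
python3 -m pendant '[[[0,0,-10],[0.12,0,0],1],[[0,0,-10],[0.12,0,0],1],[[0,0,-10],[0.12,0,0],1],[[0,0,-10],[0.12,0,0],1]]'; python3 log.py
python3 - <<'E'
from h import *
import json
for l in open('log.txt'):print([np.round(x,3).tolist() for x in json.loads(l)])
for p in(('top',188,207.2,.062),('top',260,201.3,.03)):print(ray(*p).round(4))
for z in(.105,.11,.115):print(z,ray('top',182.7,148.3,z).round(4),ray('scene',187.9,192.6,z).round(4))
for p in(('top',122,197,.1),('top',128,240,.05),('top',137,163,.1),('top',403,160,.1),('top',475,195,.1),('top',452,250,.1)):print(ray(*p).round(3))
E
```

```text
t: 0.6
tool_pos: [0.3366, -0.4097, 0.267]
tool_rot: [-3.105, -0.473, 0.0]
contact_force: [1.4, -0.6, 0.2]
opening: 0.0851
grip_force: 0.0
t: 1.1
tool_pos: [0.4863, -0.2246, 0.3032]
tool_rot: [-3.105, -0.474, 0.0]
contact_force: [0.1, -0.0, -0.5]
opening: 0.0855
grip_force: 0.0
t: 1.43
tool_pos: [0.4796, -0.2276, 0.3435]
tool_rot: [-2.947, -0.454, -0.731]
contact_force: [0.1, 0.4, 0.7]
opening: 0.0855
grip_force: 0.0
t: 1.77
tool_pos: [0.463, -0.241, 0.3782]
tool_rot: [-2.495, -0.537, -0.523]
contact_force: [0.8, 0.5, -0.4]
opening: 0.0852
grip_force: 0.0
[[-1.387, 0.053, 1.614, 0.0, 1.476, -0.119], [0.186, -0.596, 0.23], [-3.104, -0.474, 0.0]]
[[-1.023, -0.194, 1.788, 0.0, 1.548, 0.245], [0.337, -0.41, 0.267], [-3.105, -0.473, 0.0]]
[[-0.572, -0.194, 1.729, -0.0, 1.607, 0.696], [0.486, -0.225, 0.303], [-3.105, -0.474, 0.0]]
[[-0.812, -0.433, 1.904, 0.436, 1.454, 0.449], [0.48, -0.228, 0.343], [-2.947, -0.454, -0.731]]
[[-0.927, -0.139, 1.656, 0.614, 1.921, 0.349], [0.463, -0.241, 0.378], [-2.495, -0.537, -0.523]]
[0.4469 0.2395 0.062 ]
[0.4609 0.0473 0.03  ]
0.105 [0.5971 0.245  0.105 ] [0.5987 0.2437 0.105 ]
0.11 [0.5959 0.244  0.11  ] [0.5915 0.2471 0.11  ]
0.115 [0.5947 0.243  0.115 ] [0.5842 0.2504 0.115 ]
[0.474 0.402 0.1  ]
[0.364 0.402 0.05 ]
[0.562 0.365 0.1  ]
[ 0.553 -0.326  0.1  ]
[ 0.458 -0.504  0.1  ]
[ 0.32  -0.433  0.1  ]
```

```bash
cat > kin.py <<'E'
import numpy as np,json
from scipy.spatial.transform import Rotation as R
from scipy.optimize import least_squares
L=[json.loads(l) for l in open('log.txt')]
ry=lambda a:R.from_euler('y',a);rz=lambda a:R.from_euler('z',a)
def rot(q,s4,s6,c): return rz(q[0])*ry(q[1]+q[2])*rz(s4*q[3])*ry(q[4])*rz(s6*q[5]+c)
def fkp(q,P,s4=1,s6=1,c=0):
    a1,h1,L1,e,L2,L6=P;r=rot(q,s4,s6,c)
    return rz(q[0]).apply(np.array([a1,0,h1])+ry(q[1]).apply([0,0,L1])+ry(q[1]+q[2]).apply([e,0,L2]))+r.apply([0,0,L6]),r
best=None
for s4 in(1,-1):
  for s6 in(1,-1):
    for c in np.arange(4)*np.pi/2:
      er=max((rot(q,s4,s6,c).inv()*R.from_rotvec(w)).magnitude() for q,p,w in L)
      if best is None or er<best[0]:best=(er,s4,s6,c)
_,s4,s6,c=best
sol=least_squares(lambda P:np.concatenate([fkp(q,P,s4,s6,c)[0]-p for q,p,w in L]+[[1e-3*(P[0]),1e-3*P[3]]]),[.1,.35,.4,0,.4,.2])
P=sol.x
def fk(q): return fkp(q,P,s4,s6,c)
lo=np.array([-3.01,-1.01,.06,-1.02,.09,-3.14])+.03;hi=np.array([3.01,2.22,2.58,4.17,2.62,3.14])-.03
def ik(p,r,q0,n=1,seed=0):
    rng=np.random.default_rng(seed);out=[]
    for i in range(n):
        s=np.clip(q0,lo+.01,hi-.01) if i==0 else rng.uniform(lo,hi)
        def f(q):
            a,b=fk(q);return np.r_[(a-p)*5,(r.inv()*b).as_rotvec()]
        x=least_squares(f,s,bounds=(lo,hi),max_nfev=60)
        out.append((x.cost,np.round(x.x,2)))
    return sorted(out,key=lambda t:(t[0]>1e-5,np.abs(t[1]-q0).sum() if t[0]<1e-5 else t[0]))
if __name__=='__main__':
    print(best,P.round(4),np.abs(sol.fun).max())
E
python3 kin.py
cat > plan.py <<'E'
from kin import *
q0=np.array(L[-1][0])
cup=np.array([.447,.2395,.034])
def grasp(head,th,roll=0):
    h=np.array([np.cos(head),np.sin(head),0]);z=np.cos(th)*h+np.array([0,0,-np.sin(th)])
    y=np.cross([0,0,1],h);x=np.cross(y,z);return R.from_matrix(np.c_[x,y,z])
for hd in(0,30,60,90,120):
  for th in(30,45):
    for fl in(0,1):
      r=grasp(np.radians(hd),np.radians(th))*rz(np.pi*fl)
      z=r.as_matrix()[:,2];s=ik(cup+.019*z,r,q0,12)[0]
      rows=[]
      if s[0]<1e-5:
        for tip in(-125,125):
          h=np.array([np.cos(np.radians(hd)),np.sin(np.radians(hd)),0])
          for hd2 in(-30,0,30):
            r2=rz(np.radians(hd2))*R.from_rotvec(h*np.radians(tip))*r
            g=np.array([.46,.047,.13]);t=ik(g+.019*r2.as_matrix()[:,2],r2,s[1],6)[0]
            if t[0]<1e-5: rows.append((tip,hd2,t[1].tolist()))
      print(hd,th,fl,s,rows)
E
python3 plan.py
```

```text
(8.4251348303767805e-16, 1, 1, np.float64(1.5707963267948966)) [0.0646 0.5263 0.6342 0.4646 0.5797 0.4099] 0.07116820719442211
0 30 0 (np.float64(0.005556863052204206), array([1.03, 0.99, 2.  , 4.14, 0.95, 1.48])) []
0 30 1 (np.float64(0.005556863052098076), array([ 1.03,  0.99,  2.  ,  4.14,  0.95, -1.67])) []
0 45 0 (np.float64(0.007818802538447503), array([0.84, 0.73, 2.06, 4.14, 0.58, 1.27])) []
0 45 1 (np.float64(0.007818802538633967), array([ 0.84,  0.73,  2.06,  4.14,  0.58, -1.87])) []
30 30 0 (np.float64(1.3104598242116016e-22), array([0.43, 1.1 , 2.03, 3.05, 1.04, 1.57])) [(-125, 0, [0.19, 1.69, 1.72, 3.26, 2.14, -0.51]), (-125, 30, [-0.83, 1.47, 1.69, 1.7, 1.86, -0.55]), (125, -30, [-0.75, 1.56, 1.71, 1.91, 1.91, -2.72]), (125, 0, [-0.81, 1.31, 1.6, 1.44, 1.9, -2.36]), (125, 30, [-0.65, 1.21, 1.42, 1.21, 2.1, -2.09])]
30 30 1 (np.float64(2.547457630096378e-30), array([ 0.43,  1.1 ,  2.03,  3.05,  1.04, -1.57])) [(-125, 0, [0.19, 1.69, 1.72, 3.26, 2.14, 2.63]), (-125, 30, [-0.83, 1.47, 1.69, 1.7, 1.86, 2.59]), (125, -30, [-0.75, 1.56, 1.71, 1.91, 1.91, 0.42]), (125, 0, [-0.
[... 4043 characters left out ...]
[(-125, -30, [-0.77, 1.27, 1.55, 1.35, 1.95, 2.93]), (-125, 30, [-0.37, 1.2, 1.18, 0.96, 2.43, -3.05]), (125, -30, [-0.44, 1.19, 1.23, 1.03, 2.35, 1.17])]
120 45 0 (np.float64(1.2265606024491692e-18), array([0.  , 0.63, 1.64, 0.67, 1.39, 2.31])) [(-125, -30, [-0.78, 1.42, 1.55, 1.55, 2.0, -0.28]), (-125, 0, [-0.65, 1.3, 1.4, 1.31, 2.15, 0.01]), (-125, 30, [-0.46, 1.27, 1.22, 1.15, 2.38, 0.19]), (125, -30, [-0.32, 1.27, 1.12, 1.03, 2.54, -1.99])]
120 45 1 (np.float64(9.539692672111818e-20), array([ 0.  ,  0.63,  1.64,  0.67,  1.39, -0.83])) [(-125, -30, [-0.78, 1.42, 1.55, 1.55, 2.0, 2.86]), (-125, 30, [-0.46, 1.27, 1.22, 1.15, 2.38, -2.95]), (125, -30, [-0.32, 1.27, 1.12, 1.03, 2.54, 1.15])]
```

```bash
python3 - <<'E'
s=open('kin.py').read()
s=s.replace("a1,h1,L1,e,L2,L6=P;","a1,h1,L1,e,L2,L6,d,d4,e4=P;").replace("[e,0,L2]))+r","[e,d,L2])+(ry(q[1]+q[2])*rz(s4*q[3])).apply([e4,d4,0]))+r")
s=s.replace("[[1e-3*(P[0]),1e-3*P[3]]]","[1e-3*np.array(P)[[0,3,6,7,8]]]").replace("[.1,.35,.4,0,.4,.2]","[.1,.35,.4,0,.4,.2,0,.05,0]")
open('kin.py','w').write(s)
E
python3 kin.py
```

```text
(8.4251348303767805e-16, 1, 1, np.float64(1.5707963267948966)) [0.     0.238  0.4264 0.0956 0.6099 0.2795 0.0742 0.     0.    ] 9.564817674372473e-05
```

```bash
python3 plan.py | cut -c1-420
```

```text
0 30 0 (np.float64(0.003049489970132906), array([ 0.55, -0.1 ,  2.49,  4.14,  0.52,  0.91])) []
0 30 1 (np.float64(0.0030494899701338607), array([ 0.55, -0.1 ,  2.49,  4.14,  0.52, -2.24])) []
0 45 0 (np.float64(8.006338201551203e-05), array([ 0.52, -0.22,  2.41, -0.99,  0.43, -0.23])) []
0 45 1 (np.float64(8.006338201551492e-05), array([ 0.52, -0.22,  2.41, -0.99,  0.43,  2.91])) []
30 30 0 (np.float64(0.0012644423342786034), array([ 0.21, -0.23,  2.55,  2.15,  0.33,  2.36])) []
30 30 1 (np.float64(0.0012644423342709538), array([ 0.21, -0.23,  2.55,  2.15,  0.33, -0.78])) []
30 45 0 (np.float64(5.359968231930652e-26), array([ 0.24, -0.32,  2.49,  0.78,  0.28, -2.54])) [(-125, -30, [0.4, 0.44, 2.3, 4.12, 1.78, -0.82]), (-125, 0, [0.05, 0.36, 2.5, 3.34, 1.71, -0.52]), (-125, 30, [-0.47, 0.36, 2.5, 2.38, 1.79, -0.25]), (125, -30, [-0.61, 0.4, 2.39, 1.97, 1.87, -2.33]), (125, 0, [-0.62, 0.52, 2.14, 1.55, 2.06, -2.15]), (125, 30, [-0.5, 0.64, 1.89, 1.26, 2.28, -2.04])]
30 45 1 (np.float64(4.317322128482003e-27), array([ 0.24, -0.32,  2.49,  0.78,  0.28,  0.61])) [(-125, -30, [0.4, 0.44, 
[... 3702 characters left out ...]
07]), (125, -30, [-0.43, 0.65, 1.77, 1.04, 2.35, 1.18]), (125, 0, [-0.25, 0.76, 1.57, 0.67, 2.58, 1.03])]
120 45 0 (np.float64(4.102799630256793e-18), array([0.01, 0.24, 1.96, 0.67, 1.44, 2.36])) [(-125, -30, [-0.64, 0.44, 2.3, 1.78, 1.94, -0.03]), (-125, 0, [-0.58, 0.56, 2.04, 1.44, 2.14, 0.12]), (-125, 30, [-0.44, 0.69, 1.8, 1.16, 2.38, 0.2]), (125, -30, [-0.34, 0.76, 1.67, 0.97, 2.53, -2.05])]
120 45 1 (np.float64(6.099304569454578e-21), array([ 0.01,  0.24,  1.96,  0.67,  1.44, -0.78])) [(-125, -30, [-0.64, 0.44, 2.3, 1.78, 1.94, 3.11]), (-125, 0, [-0.58, 0.56, 2.04, 1.44, 2.14, -3.02]), (-125, 30, [-0.44, 0.69, 1.8, 1.16, 2.38, -2.94]), (125, -30, [-0.34, 0.76, 1.67, 0.97, 2.53, 1.09])]
```

```bash
cat > go.py <<'E'
from kin import *
from station import get_obs
CUP=np.array([.447,.2395,.034]);DISH=np.array([.461,.0475,0])
def G(hd,th,roll=0):
    hd,th=np.radians([hd,th]);h=np.array([np.cos(hd),np.sin(hd),0]);z=np.cos(th)*h-np.array([0,0,np.sin(th)])
    y=np.cross([0,0,1],h);return R.from_matrix(np.c_[np.cross(y,z),y,z])*rz(np.pi+np.radians(roll))
def step(p,r,state=None,order='TS',chk=True):
    """print turn (T) then shift (S) in tool axes from state to (p,r)"""
    if state is None:
        o=get_obs();state=(np.array(o['tool_pos']),R.from_rotvec(o['tool_rot']))
    p0,r0=state;w=(r0.inv()*r).as_rotvec();ax=r if order=='TS' else r0
    s=ax.inv().apply(p-p0)*1000
    nt=int(np.ceil(np.linalg.norm(w)/.115));ns=int(np.ceil(np.linalg.norm(s)/36))
    print('turn',w.round(3),nt,(w/max(nt,1)).round(4),'| shift',s.round(1),ns,(s/max(ns,1)).round(2))
    if chk: x=ik(p,r,np.array(get_obs()['q']),6)[0];print('   ik',x[0]<1e-5,x[1],'tcp',p.round(3))
    return p,r
def tcp(g,r,back=.019): return np.array(g)+back*r.as_matrix()[:,2]
if __name__=='__main__':
    g=G(110,35);
    pre=step(tcp(CUP,g,-.10),g,order='TS')
    gr=step(tcp(CUP,g,.024),g,pre)
    up=step(gr[0]+[0,0,.09],g,gr)
    r2=G(110,10,138)
    m=-CUP
    a=R.from_matrix(g.as_matrix()).inv().apply([0,0,1]);c=r2.apply(a);print('cup axis at pour',c.round(3),np.degrees(np.arccos(c[2])))
    hc=np.r_[c[:2]/np.hypot(*c[:2]),0]
    pg=np.r_[DISH[:2],.11]-.012*hc
    over=step(tcp(np.r_[pg[:2],.13],g,.024),g,up)
    pour=step(tcp(pg,r2,.024),r2,over)
E
python3 go.py
```

```text
turn [ 0.657  0.063 -1.232] 13 [ 0.0506  0.0048 -0.0947] | shift [-19.8 149.3 471.8] 14 [-1.42 10.67 33.7 ]
   ik True [-0.23  0.2   1.93  0.76  1.65 -0.78] tcp [0.475 0.163 0.091]
turn [0. 0. 0.] 0 [0. 0. 0.] | shift [  0.  -0. 124.] 4 [ 0. -0. 31.]
   ik True [-0.06  0.27  2.01  0.86  1.45 -0.79] tcp [0.44  0.258 0.02 ]
turn [0. 0. 0.] 0 [0. 0. 0.] | shift [ 73.7  -0.  -51.6] 3 [ 24.57  -0.   -17.21]
   ik True [-0.06  0.09  2.01  0.85  1.56 -0.66] tcp [0.44  0.258 0.11 ]
cup axis at pour [ 0.744 -0.443 -0.5  ] 119.99337375096252
turn [0. 0. 0.] 0 [0. 0. 0.] | shift [ -96.   -60.1 -147.5] 6 [-16.   -10.02 -24.59]
   ik True [-0.4   0.13  1.96  0.66  1.78 -0.87] tcp [0.444 0.072 0.116]
turn [0.523 0.201 2.361] 22 [0.0238 0.0091 0.1073] | shift [7.1 6.4 5.7] 1 [7.1  6.39 5.72]
   ik True [-0.46  0.41  1.89  0.85  2.    1.44] tcp [0.443 0.076 0.106]
```

```bash
python3 -m pendant '[[[0,0,0],[0.05,0.005,-0.095],1],[[0,0,0],[0.05,0.005,-0.095],1],[[0,0,0],[0.05,0.005,-0.095],1],[[0,0,0],[0.05,0.005,-0.095],1],[[0,0,0],[0.05,0.005,-0.095],1],[[0,0,0],[0.05,0.005,-0.095],1],[[0,0,0],[0.05,0.005,-0.095],1]]'; python3 log.py
python3 -m pendant '[[[0,0,0],[0.05,0.005,-0.095],1],[[0,0,0],[0.05,0.005,-0.095],1],[[0,0,0],[0.05,0.005,-0.095],1],[[0,0,0],[0.05,0.005,-0.095],1],[[0,0,0],[0.05,0.005,-0.095],1],[[0,0,0],[0.05,0.005,-0.095],1],[[0,0,0],[0,0,0],1]]'; python3 log.py
python3 -m pendant '[[[-1,11,34],[0,0,0],1],[[-1,11,34],[0,0,0],1],[[-1,11,34],[0,0,0],1],[[-1,11,34],[0,0,0],1],[[-1,11,34],[0,0,0],1],[[-1,11,34],[0,0,0],1],[[-1,11,34],[0,0,0],1],[[-1,11,34],[0,0,0],1],[[-1,11,34],[0,0,0],1]]'; python3 log.py
python3 kin.py; python3 go.py | head -4
```

```text
t: 2.35
tool_pos: [0.4636, -0.2409, 0.3761]
tool_rot: [-1.936, -1.336, -0.643]
contact_force: [-0.0, -0.6, 0.3]
opening: 0.0853
grip_force: 0.0
t: 2.93
tool_pos: [0.4645, -0.2403, 0.3757]
tool_rot: [-1.304, -1.862, -0.681]
contact_force: [-0.2, -0.0, -0.2]
opening: 0.0852
grip_force: 0.0
t: 3.68
tool_pos: [0.4752, 0.0243, 0.192]
tool_rot: [-1.312, -1.859, -0.681]
contact_force: [1.3, 0.4, 0.9]
opening: 0.0857
grip_force: 0.0
(8.4251348303767805e-16, 1, 1, np.float64(1.5707963267948966)) [-0.      0.238   0.4264  0.0957  0.6099  0.2795  0.0742  0.      0.    ] 9.569872531107974e-05
turn [ 0.009  0.007 -0.002] 1 [ 0.0091  0.0067 -0.0024] | shift [ -7.9  47.1 164.2] 5 [-1.58  9.42 32.84]
   ik True [-0.23  0.2   1.93  0.76  1.65 -0.78] tcp [0.475 0.163 0.091]
turn [0. 0. 0.] 0 [0. 0. 0.] | shift [  0.  -0. 124.] 4 [ 0. -0. 31.]
   ik True [-0.06  0.27  2.01  0.86  1.45 -0.79] tcp [0.44  0.258 0.02 ]
```

Tracking is good and the arm model is exact. Next I go to the pregrasp pose and measure the remaining correction.

```bash
python3 -m pendant '[[[0,0,0],[0.009,0.007,-0.002],1],[[-1.6,9.4,33],[0,0,0],1],[[-1.6,9.4,33],[0,0,0],1],[[-1.6,9.4,33],[0,0,0],1],[[-1.6,9.4,33],[0,0,0],1],[[-1.6,9.4,33],[0,0,0],1],[[0,0,0],[0,0,0],1],[[0,0,0],[0,0,0],1]]'
python3 - <<'E'
from h import *
from go import *
o=get_obs();st=(np.array(o['tool_pos']),R.from_rotvec(o['tool_rot']))
g=G(110,35);step(tcp(CUP,g,.024),g,None)
im=np.hstack([cv2.resize(optics.get_image(n)[y:y+130,x:x+130,::-1],(400,400),interpolation=cv2.INTER_CUBIC) for n,x,y in(('top',140,120),('scene',160,150))])
cv2.imwrite('pics/pre.png',im)
E
```

```text
t: 4.35
tool_pos: [0.4735, 0.1625, 0.0911]
tool_rot: [-1.296, -1.856, -0.674]
contact_force: [0.6, -0.7, 0.8]
opening: 0.0854
grip_force: 0.0
turn [-0.004 -0.002  0.   ] 1 [-0.0041 -0.0022  0.0002] | shift [-1.000e-01  1.500e+00  1.234e+02] 4 [-2.000e-02  3.700e-01  3.085e+01]
   ik True [-0.06  0.27  2.01  0.86  1.45 -0.79] tcp [0.44  0.258 0.02 ]
```

View pics/pre.png

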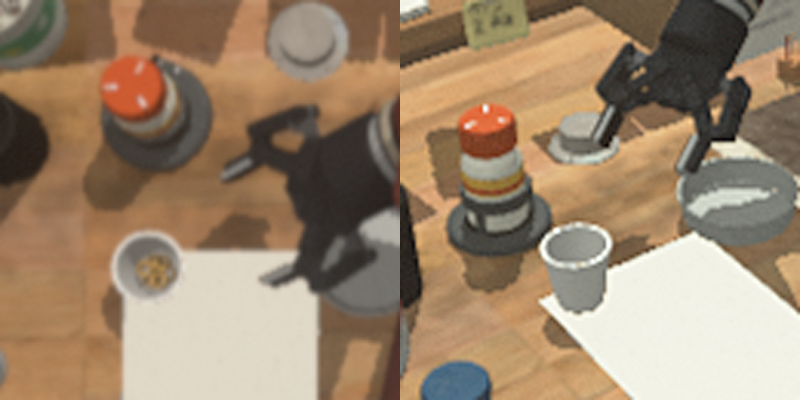

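The top view shows the fingertips at crop (225,175) and (265,278), straddling the line to the cup at (148,265). They are well aligned, so I advance and grip.

```bash
python3 -m pendant '[[[0,1.5,30],[-0.004,-0.002,0],1],[[0,0,30],[0,0,0],1],[[0,0,25],[0,0,0],1],[[0,0,18],[0,0,0],1],[[0,0,12],[0,0,0],1],[[0,0,8],[0,0,0],1],[[0,0,0],[0,0,0],1],[[0,0,0],[0,0,0],1]]'
python3 -m pendant '[[[0,0,0],[0,0,0],0.5],[[0,0,0],[0,0,0],0.5],[[0,0,0],[0,0,0],0.4],[[0,0,0],[0,0,0],0.3],[[0,0,0],[0,0,0],0.3],[[0,0,0],[0,0,0],0.3],[[0,0,0],[0,0,0],0.3],[[0,0,0],[0,0,0],0.3]]' 45
```

```text
t: 5.12
tool_pos: [0.4428, 0.2565, 0.022]
tool_rot: [-1.3, -1.861, -0.681]
contact_force: [0.1, -0.2, -0.7]
opening: 0.0854
grip_force: 0.0
t: 5.78
tool_pos: [0.443, 0.2569, 0.0225]
tool_rot: [-1.3, -1.861, -0.682]
contact_force: [1.1, -2.8, 5.5]
opening: 0.0543
grip_force: 45.5
```

```bash
python3 -m pendant '[[[4,0,-3],[0,0,0],0.3],[[12,0,-8],[0,0,0],0.3],[[20,0,-14],[0,0,0],0.3],[[20,0,-14],[0,0,0],0.3],[[12,0,-8],[0,0,0],0.3],[[6,0,-5],[0,0,0],0.3],[[0,0,0],[0,0,0],0.3],[[0,0,0],[0,0,0],0.3]]'
python3 - <<'E'
from h import *
from go import *
g=G(110,35);r2=G(110,10,138);gr=R.from_rotvec([-1.3,-1.861,-.682])
c=r2.apply(gr.inv().apply([0,0,1]));hc=np.r_[c[:2]/np.hypot(*c[:2]),0];print(c)
pg=np.r_[DISH[:2],.11]-.012*hc
ov=step(tcp(np.r_[pg[:2],.13],g,.024),g)
step(tcp(pg,r2,.024),r2,ov)
im=np.hstack([cv2.resize(optics.get_image(n)[y:y+130,x:x+130,::-1],(400,400),interpolation=cv2.INTER_CUBIC) for n,x,y in(('top',140,120),('scene',160,150))])
cv2.imwrite('pics/lift.png',im)
E
```

```text
t: 6.45
tool_pos: [0.4411, 0.2567, 0.111]
tool_rot: [-1.3, -1.861, -0.679]
contact_force: [0.3, -0.3, -1.4]
opening: 0.0541
grip_force: 47.0
[ 0.74054631 -0.44600142 -0.50266678]
turn [0.002 0.002 0.003] 1 [0.0018 0.0022 0.0027] | shift [ -95.8  -60.4 -145.9] 6 [-15.97 -10.06 -24.31]
   ik True [-0.4   0.13  1.96  0.66  1.78 -0.87] tcp [0.444 0.072 0.116]
turn [0.523 0.201 2.361] 22 [0.0238 0.0091 0.1073] | shift [7.1 6.4 5.7] 1 [7.1  6.39 5.72]
   ik True [-0.46  0.41  1.89  0.85  2.    1.44] tcp [0.443 0.076 0.106]
```

View pics/lift.png

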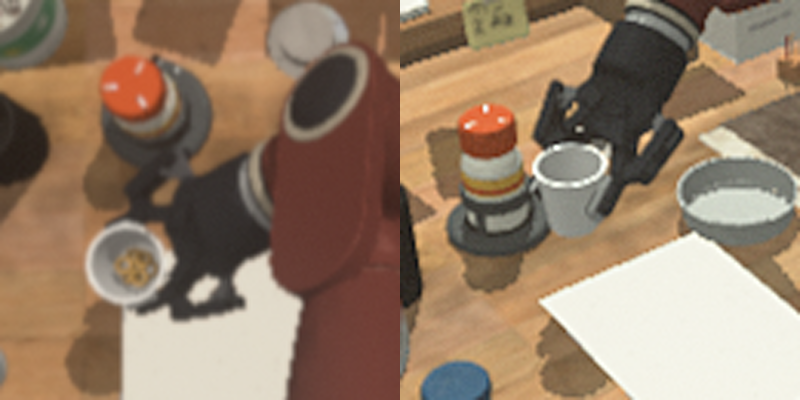

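The cup is held upright with the bushings visible in it (crop (130,265)), clear of the bottle. Now over the dish and tip.

```bash
python3 -m pendant '[[[-8,-5,-12],[0,0,0],0.3],[[-16,-10,-24],[0,0,0],0.3],[[-16,-10,-24],[0,0,0],0.3],[[-16,-10,-24],[0,0,0],0.3],[[-16,-10,-24],[0,0,0],0.3],[[-16,-10,-24],[0,0,0],0.3],[[-8,-5,-14],[0,0,0],0.3],[[0,0,0],[0,0,0],0.3]]'
python3 -m pendant '[[[0,0,0],[0.012,0.005,0.054],0.3],[[0,0,0],[0.024,0.009,0.107],0.3],[[0,0,0],[0.024,0.009,0.107],0.3],[[0,0,0],[0.024,0.009,0.107],0.3],[[0,0,0],[0.024,0.009,0.107],0.3],[[0,0,0],[0.024,0.009,0.107],0.3],[[0,0,0],[0.024,0.009,0.107],0.3],[[0,0,0],[0.024,0.009,0.107],0.3],[[0,0,0],[0.024,0.009,0.107],0.3],[[0,0,0],[0.024,0.009,0.107],0.3],[[0,0,0],[0.024,0.009,0.107],0.3],[[0,0,0],[0.024,0.009,0.107],0.3]]'
python3 - <<'E'
from go import *
r2=G(110,10,138);gr=R.from_rotvec([-1.3,-1.861,-.682])
c=r2.apply(gr.inv().apply([0,0,1]));hc=np.r_[c[:2]/np.hypot(*c[:2]),0]
pg=np.r_[DISH[:2],.11]-.012*hc
o=get_obs();print(R.from_rotvec(o['tool_rot']).apply(gr.inv().apply([0,0,1])))
step(tcp(pg,r2,.024),r2)
E
```

```text
t: 7.22
tool_pos: [0.4454, 0.0697, 0.1159]
tool_rot: [-1.304, -1.857, -0.681]
contact_force: [-0.8, -0.1, -0.8]
opening: 0.0544
grip_force: 47.1
t: 8.22
tool_pos: [0.4442, 0.0733, 0.1158]
tool_rot: [-1.808, -0.726, 0.174]
contact_force: [0.6, 0.5, -0.9]
opening: 0.0543
grip_force: 47.2
[ 0.91929167 -0.01364617  0.39334032]
turn [0.249 0.099 1.126] 11 [0.0226 0.009  0.1024] | shift [6.5 6.6 4.7] 1 [6.51 6.65 4.67]
   ik True [-0.46  0.41  1.89  0.85  2.    1.44] tcp [0.443 0.076 0.106]
```

```bash
python3 -m pendant '[[[0,0,0],[0.022,0.009,0.1],0.3],[[0,0,0],[0.022,0.009,0.1],0.3],[[0,0,0],[0.022,0.009,0.1],0.3],[[0,0,0],[0.022,0.009,0.1],0.3],[[0,0,0],[0.022,0.009,0.1],0.3],[[6,6,5],[0.018,0.007,0.08],0.3],[[0,0,0],[0.014,0.005,0.06],0.3],[[0,0,0],[0.014,0.005,0.06],0.3],[[0,0,0],[0.014,0.005,0.06],0.3],[[0,0,0],[0.014,0.005,0.06],0.3],[[0,0,0],[0.014,0.005,0.06],0.3],[[0,0,0],[0.014,0.005,0.06],0.3]]'
python3 -m pendant '[[[0,0,0],[0.014,0.006,0.06],0.3],[[0,0,0],[0.014,0.006,0.06],0.3],[[0,0,0],[0.014,0.006,0.06],0.3],[[0,0,0],[0,0,0],0.3],[[0,0,0],[0,0,0],0.3],[[0,0,0],[0,0,0],0.3],[[0,0,0],[0,0,0],0.3],[[0,0,0],[0,0,0],0.3]]'
python3 - <<'E'
from h import *
from go import *
gr=R.from_rotvec([-1.3,-1.861,-.682])
o=get_obs();print(R.from_rotvec(o['tool_rot']).apply(gr.inv().apply([0,0,1])))
im=np.hstack([cv2.resize(optics.get_image(n)[y:y+130,x:x+130,::-1],(400,400),interpolation=cv2.INTER_CUBIC) for n,x,y in(('top',190,120),('scene',200,140))])
cv2.imwrite('pics/pour.png',im)
E
```

```text
t: 9.22
tool_pos: [0.4469, 0.0779, 0.1076]
tool_rot: [-1.806, 0.243, 0.752]
contact_force: [-0.7, -0.3, -1.5]
opening: 0.054
grip_force: 47.2
t: 9.88
tool_pos: [0.4476, 0.077, 0.1085]
tool_rot: [-1.77, 0.431, 0.846]
contact_force: [-0.3, 0.5, 0.0]
opening: 0.0541
grip_force: 47.2
[ 0.74656809 -0.44280818 -0.49654506]
```

View pics/pour.png

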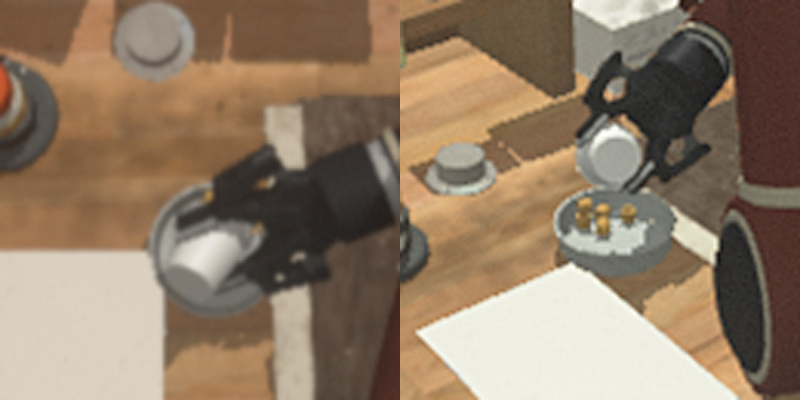

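At least five bushings show in the dish (scene crop about (603,213)); the sixth may be hidden. I'll tip further and wait.

```bash
python3 -m pendant '[[[0,0,0],[0,0,0.1],0.3],[[0,0,0],[0,0,0.1],0.3],[[0,0,0],[0,0,0.1],0.3],[[0,0,0],[0,0,0.1],0.3],[[0,0,0],[0,0,-0.1],0.3],[[0,0,0],[0,0,0.1],0.3],[[0,0,0],[0,0,0],0.3],[[0,0,0],[0,0,0],0.3],[[0,0,0],[0,0,0],0.3],[[0,0,0],[0,0,0],0.3]]'
python3 - <<'E'
from h import *
from go import *
gr=R.from_rotvec([-1.3,-1.861,-.682])
o=get_obs();r=R.from_rotvec(o['tool_rot']);print(r.apply(gr.inv().apply([0,0,1])),np.round(o['q'],2))
# lift 60 mm then untip to g above the dish, then back over cup spot
p=np.array(o['tool_pos']);g=gr
a=step(p+[0,0,.05],r);b=step(a[0],g,a);c=step(np.array([.443,.257,.105]),g,b);step(np.array([.443,.257,.0235]),g,c)
im=cv2.resize(optics.get_image('scene')[180:260,230:330,::-1],(500,400),interpolation=cv2.INTER_CUBIC)
cv2.imwrite('pics/pour2.png',im)
E
```

```text
t: 10.82
tool_pos: [0.4475, 0.0769, 0.1086]
tool_rot: [-1.709, 0.802, 1.122]
contact_force: [0.5, -0.6, -1.4]
opening: 0.0546
grip_force: 47.2
[ 0.49416878 -0.56445507 -0.6612017 ] [-0.46  0.41  1.88  0.86  2.    1.84]
turn [0. 0. 0.] 0 [0. 0. 0.] | shift [-46.3 -16.8  -8.6] 2 [-23.16  -8.39  -4.29]
   ik True [-0.46  0.31  1.89  0.89  2.06  1.91] tcp [0.448 0.077 0.159]
turn [-0.612 -0.108 -2.739] 25 [-0.0245 -0.0043 -0.1096] | shift [0. 0. 0.] 0 [0. 0. 0.]
   ik True [-0.4   0.06  1.95  0.68  1.83 -0.81] tcp [0.448 0.077 0.159]
turn [0. 0. 0.] 0 [0. 0. 0.] | shift [ 54.1  57.  170.8] 6 [ 9.02  9.49 28.46]
   ik True [-0.06  0.1   2.01  0.85  1.55 -0.67] tcp [0.443 0.257 0.105]
turn [0. 0. 0.] 0 [0. 0. 0.] | shift [-66.7  -0.5  46.9] 3 [-22.23  -0.15  15.62]
   ik True [-0.06  0.26  2.01  0.86  1.45 -0.79] tcp [0.443 0.257 0.024]
```

View pics/pour2.png

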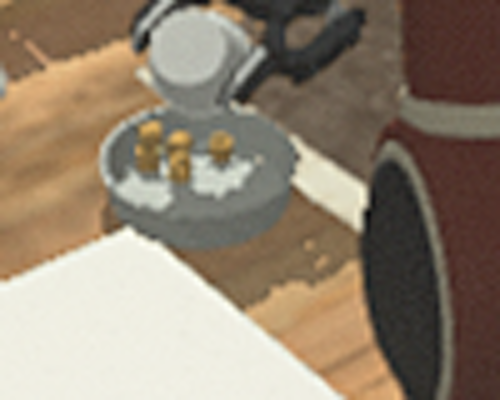

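Five bushings are visible, in the dish around (175,150). I'll upright the cup above the dish, then look from above into both cup and dish before leaving.

```bash
python3 -m pendant '[[[-23,-8,-4],[0,0,0],0.3],[[-23,-8,-4],[0,0,0],0.3],[[0,0,0],[-0.024,-0.004,-0.11],0.3],[[0,0,0],[-0.024,-0.004,-0.11],0.3],[[0,0,0],[-0.024,-0.004,-0.11],0.3],[[0,0,0],[-0.024,-0.004,-0.11],0.3],[[0,0,0],[-0.024,-0.004,-0.11],0.3],[[0,0,0],[-0.024,-0.004,-0.11],0.3],[[0,0,0],[-0.024,-0.004,-0.11],0.3],[[0,0,0],[-0.024,-0.004,-0.11],0.3],[[0,0,0],[-0.024,-0.004,-0.11],0.3],[[0,0,0],[-0.024,-0.004,-0.11],0.3]]'
python3 -m pendant '[[[0,0,0],[-0.024,-0.004,-0.11],0.3],[[0,0,0],[-0.024,-0.004,-0.11],0.3],[[0,0,0],[-0.024,-0.004,-0.11],0.3],[[0,0,0],[-0.024,-0.004,-0.11],0.3],[[0,0,0],[-0.024,-0.004,-0.11],0.3],[[0,0,0],[-0.024,-0.004,-0.11],0.3],[[0,0,0],[-0.024,-0.004,-0.11],0.3],[[0,0,0],[-0.024,-0.004,-0.11],0.3],[[0,0,0],[-0.024,-0.004,-0.11],0.3],[[0,0,0],[-0.024,-0.004,-0.11],0.3],[[0,0,0],[-0.024,-0.004,-0.11],0.3],[[0,0,0],[-0.024,-0.004,-0.11],0.3]]'
python3 -m pendant '[[[0,0,0],[-0.024,-0.004,-0.11],0.3],[[9,9.5,28],[0,0,0],0.3],[[9,9.5,28],[0,0,0],0.3],[[9,9.5,28],[0,0,0],0.3],[[0,0,0],[0,0,0],0.3],[[0,0,0],[0,0,0],0.3]]'
python3 - <<'E'
from h import *
from go import *
g=R.from_rotvec([-1.3,-1.861,-.682])
a=step(np.array([.443,.257,.105]),g)
im=np.hstack([cv2.resize(optics.get_image(n)[y:y+90,x:x+120,::-1],(400,300),interpolation=cv2.INTER_CUBIC) for n,x,y in(('top',180,160),('scene',200,180))])
cv2.imwrite('pics/back.png',im)
E
```

```text
t: 11.87
tool_pos: [0.4468, 0.0772, 0.1578]
tool_rot: [-1.89, -0.353, 0.464]
contact_force: [0.2, -0.8, 0.5]
opening: 0.0544
grip_force: 47.2
t: 12.87
tool_pos: [0.4467, 0.0772, 0.158]
tool_rot: [-1.493, -1.596, -0.46]
contact_force: [-0.0, -0.4, -0.8]
opening: 0.0539
grip_force: 47.2
t: 13.37
tool_pos: [0.4458, 0.1658, 0.127]
tool_rot: [-1.43, -1.683, -0.533]
contact_force: [-0.3, -0.0, -0.4]
opening: 0.0541
grip_force: 47.2
turn [-0.047 -0.02  -0.213] 2 [-0.0237 -0.0098 -0.1065] | shift [31.8 28.4 83.7] 3 [10.59  9.45 27.89]
   ik True [-0.06  0.1   2.01  0.85  1.55 -0.67] tcp [0.443 0.257 0.105]
```

View pics/back.png

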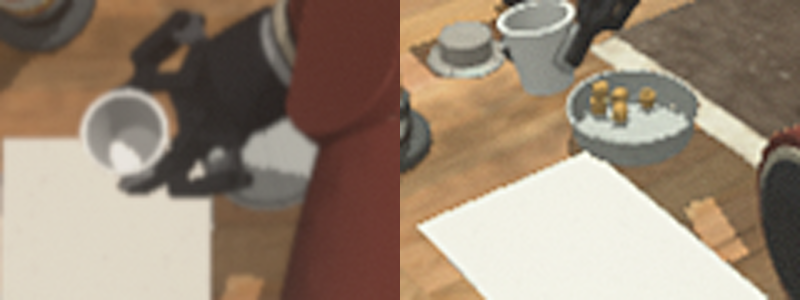

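The top view shows an empty cup at (125,135), and bushings appear only in the dish. Now to set the cup down at its old place.

```bash
python3 -m pendant '[[[0,0,0],[-0.024,-0.01,-0.106],0.3],[[0,0,0],[-0.024,-0.01,-0.106],0.3],[[10.6,9.5,28],[0,0,0],0.3],[[10.6,9.5,28],[0,0,0],0.3],[[10.6,9.5,28],[0,0,0],0.3],[[0,0,0],[0,0,0],0.3],[[0,0,0],[0,0,0],0.3]]'
python3 -c "
from go import *
step(np.array([.443,.257,.0265]),R.from_rotvec([-1.3,-1.861,-.682]))"
```

```text
t: 14.05
tool_pos: [0.4446, 0.2564, 0.1055]
tool_rot: [-1.303, -1.861, -0.684]
contact_force: [1.0, 0.0, -0.5]
opening: 0.0545
grip_force: 47.2
turn [ 0.003  0.002 -0.001] 1 [ 0.0027  0.0016 -0.0006] | shift [-64.   -1.7  46.3] 3 [-21.32  -0.57  15.43]
   ik True [-0.06  0.26  2.01  0.86  1.45 -0.79] tcp [0.443 0.257 0.026]
```

```bash
python3 -m pendant '[[[-20,-1,14],[0.003,0.002,0],0.3],[[-20,-1,14],[0,0,0],0.3],[[-14,0,10],[0,0,0],0.3],[[-7,0,5],[0,0,0],0.3],[[-3,0,3],[0,0,0],0.3],[[0,0,0],[0,0,0],0.3],[[0,0,0],[0,0,0],0.3]]'
python3 -m pendant '[[[-0.8,0,0.6],[0,0,0],0.3],[[-0.8,0,0.6],[0,0,0],0.3],[[0,0,0],[0,0,0],0.3],[[0,0,0],[0,0,0],0.3]]'
python3 -m pendant '[[[-0.8,0,0.6],[0,0,0],0.3],[[-0.4,0,0.3],[0,0,0],0.3],[[0,0,0],[0,0,0],0.3],[[0,0,0],[0,0,0],0.3]]'
```

```text
t: 14.63
tool_pos: [0.444, 0.2561, 0.0275]
tool_rot: [-1.302, -1.86, -0.684]
contact_force: [0.2, 0.5, 0.0]
opening: 0.0546
grip_force: 47.2
t: 14.97
tool_pos: [0.4432, 0.2566, 0.025]
tool_rot: [-1.301, -1.86, -0.683]
contact_force: [0.2, 0.3, -0.4]
opening: 0.0541
grip_force: 47.2
t: 15.3
tool_pos: [0.4428, 0.2567, 0.023]
tool_rot: [-1.301, -1.859, -0.682]
contact_force: [-0.1, -0.2, -0.2]
opening: 0.0542
grip_force: 47.2
```

```bash
python3 -m pendant '[[[-0.8,0,0.6],[0,0,0],0.3],[[0,0,0],[0,0,0],0.3],[[0,0,0],[0,0,0],0.3]]'
python3 -m pendant '[[[-0.4,0,0.3],[0,0,0],0.3],[[0,0,0],[0,0,0],0.3],[[0,0,0],[0,0,0],0.3]]'
```

```text
t: 15.55
tool_pos: [0.443, 0.2567, 0.0224]
tool_rot: [-1.301, -1.859, -0.683]
contact_force: [-0.1, -0.6, 3.4]
opening: 0.0546
grip_force: 47.0
t: 15.8
tool_pos: [0.4431, 0.2567, 0.0224]
tool_rot: [-1.3, -1.859, -0.683]
contact_force: [0.0, -2.1, 5.7]
opening: 0.0542
grip_force: 46.8
```

```bash
python3 -m pendant '[[[0.2,0,-0.1],[0,0,0],0.7],[[0,0,0],[0,0,0],0.8],[[0,0,0],[0,0,0],0.9],[[0,0,0],[0,0,0],1],[[0,0,0],[0,0,0],1],[[0,0,0],[0,0,0],1],[[0,0,0],[0,0,0],1]]'
python3 -m pendant '[[[0,0,-10],[0,0,0],1],[[0,0,-20],[0,0,0],1],[[0,0,-30],[0,0,0],1],[[0,0,-30],[0,0,0],1],[[0,0,-30],[0,0,0],1],[[30,0,-20],[0,0,0],1],[[30,0,-20],[0,0,0],1],[[30,0,-20],[0,0,0],1],[[30,0,-20],[0,0,0],1],[[0,0,0],[0,0,0],1]]'
python3 - <<'E'
from h import *
from go import *
for n in('top','scene'):
    im=optics.get_image(n)[:,:,::-1];cv2.imwrite(f'pics/{n}1.png',im)
    hsv=cv2.cvtColor(im,cv2.COLOR_BGR2HSV)
    m=((hsv[...,0]<14)&(hsv[...,1]>170)&(hsv[...,2]>100)).astype(np.uint8)
    k,l,st,ce=cv2.connectedComponentsWithStats(m)
    for i in range(1,k):
        if st[i,4]>40 and st[i,0]<300: print(n,st[i],ce[i])
    # predicted cap silhouette bbox for a trial centre
    for c in((.595,.244),(.59,.244)):
        h=np.vstack([circ(n,c,.0265,.125),circ(n,c,.0265,.095)]).astype(np.float32)
        H=cv2.moments(cv2.convexHull(h));print(n,c,h.min(0),h.max(0),H['m10']/H['m00'],H['m01']/H['m00'],H['m00'])
T=cv2.imread('pics/top1.png');S=cv2.imread('pics/scene1.png')
z=lambda im,x,y,w,h:cv2.resize(im[y:y+h,x:x+w],(400,300),interpolation=cv2.INTER_CUBIC)
cv2.imwrite('pics/c2.png',np.vstack([np.hstack([z(T,160,130,120,90),z(S,200,180,120,90)]),np.hstack([z(T,165,130,40,30),z(S,170,175,40,30)])]))
E
```

```text
t: 16.38
tool_pos: [0.4428, 0.2568, 0.0217]
tool_rot: [-1.301, -1.859, -0.682]
contact_force: [0.4, -0.2, -0.6]
opening: 0.0855
grip_force: 0.0
t: 17.22
tool_pos: [0.4774, 0.1664, 0.2432]
tool_rot: [-1.3, -1.871, -0.692]
contact_force: [1.3, 1.1, 0.4]
opening: 0.0853
grip_force: 0.0
top [173 139  20  20 268] [182.77238806 148.41044776]
top (0.595, 0.244) [171.07945 137.11531] [193.94363 159.87532] 182.5352360023607 148.49539219487306 396.77430661872495
top (0.59, 0.244) [171.07108 139.02824] [193.94968 161.75653] 182.53255377628125 150.39394580656477 396.5729774464853
scene [179 184  19  17 221] [187.95927602 192.53846154]
scene (0.595, 0.244) [178.3569  182.53107] [197.95056 201.12923] 188.21066949596255 191.7969340335944 304.0208680048818
scene (0.59, 0.244) [179.17982 183.22594] [198.81224 201.88995] 189.05314874086352 192.5245742434147 305.77849419543054
```

View pics/c2.png

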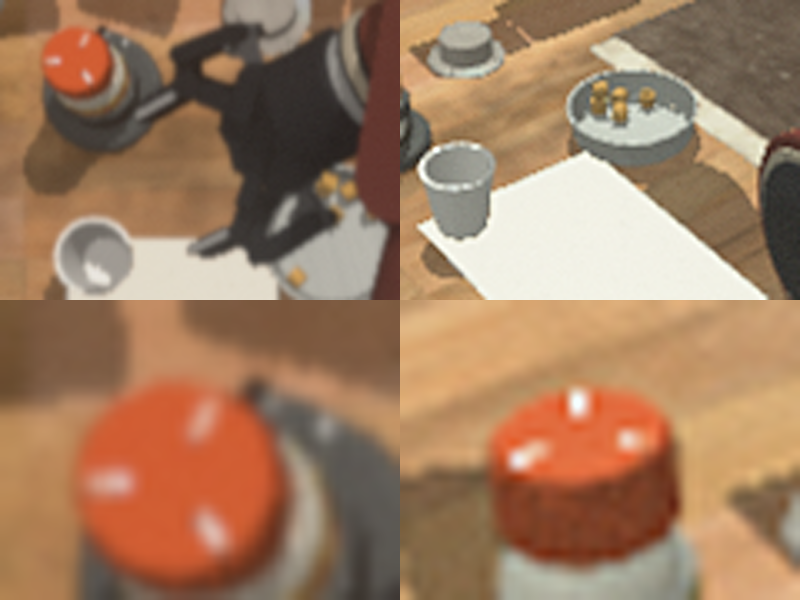

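The cup stands upright and empty at (93,257). In the dish five bushings show in the scene view, and the sixth is near its front wall at top crop (297,275). The cap's top disc centre is at top (183.0,147.8) and scene (188.1,188.8).

Run:
```python
from h import *
from go import *
a=ray('top',183,147.8,.125);b=ray('scene',188.1,188.8,.125);print(a,b)
cap=np.array([.594,.2435])
gz=.113 # grasp height of pads
q=np.array(get_obs()['q']);o=get_obs()
for yaw in range(-180,180,30):
    r=R.from_euler('z',yaw,degrees=True)*R.from_euler('x',180,degrees=True)
    s=ik(np.r_[cap,.25],r,q,1)[0];r2=R.from_euler('z',60,degrees=True)*r
    t=ik(np.r_[cap,.09],r2,s[1],1)[0]
    print(yaw,s[0]<1e-5,s[1],t[0]<1e-5,t[1],'y',r.as_matrix()[:2,1].round(2))
```

```text
[0.59356023 0.24017742 0.125     ] [0.58718    0.24687327 0.125     ]
-180 True [ 0.27  0.08  1.55  0.    1.51 -1.3 ] True [ 0.27  0.21  1.68 -0.    1.25 -2.34] y [-0.  1.]
-150 True [ 0.27  0.08  1.55  0.    1.51 -1.82] True [ 0.27  0.21  1.68 -0.    1.25 -2.87] y [-0.5   0.87]
-120 True [ 0.27  0.08  1.55 -0.    1.51 -2.34] False [ 0.35  0.22  1.69 -0.14  1.23 -3.11] y [-0.87  0.5 ]
-90 True [ 0.27  0.08  1.55 -0.    1.51 -2.87] False [ 0.48  0.17  1.8  -0.45  1.06 -3.11] y [-1. -0.]
-60 True [0.27 0.08 1.55 0.   1.51 2.89] True [ 0.27  0.21  1.68 -0.    1.25  1.84] y [-0.87 -0.5 ]
-30 True [ 0.27  0.08  1.55 -0.    1.51  2.37] True [ 0.27  0.21  1.68 -0.    1.25  1.32] y [-0.5  -0.87]
0 True [0.27 0.08 1.55 0.   1.51 1.84] True [0.27 0.21 1.68 0.   1.25 0.8 ] y [ 0. -1.]
30 True [ 0.27  0.08  1.55 -0.    1.51  1.32] True [0.27 0.21 1.68 0.   1.25 0.27] y [ 0.5  -0.87]
60 True [0.27 0.08 1.55 0.   1.51 0.8 ] True [ 0.27  0.21  1.68  0.    1.25 -0.25] y [ 0.87 -0.5 ]
90 True [0.27 0.08 1.55 0.   1.51 0.27] True [ 0.27  0.21  1.68  0.    1.25 -0.77] y [ 1. -0.]
120 True [ 0.27  0.08  1.55  0.    1.51 -0.25] True [ 0.27  0.21  1.68  0.    1.25 -1.3 ] y [0.87 0.5 ]
150 True [ 0.27  0.08  1.55  0.    1.51 -0.77] True [ 0.27  0.21  1.68  0.    1.25 -1.82] y [0.5  0.87]
```

```bash
cat > cap.py <<'E'
from go import *
CAP=np.array([.592,.2435])
def D(yaw): return R.from_euler('z',yaw,degrees=True)*R.from_euler('x',180,degrees=True)
E
python3 -c "
from cap import *
a=step(np.r_[CAP,.20],D(60))"
```

```text
turn [-0.407 -0.897  0.806] 12 [-0.034  -0.0747  0.0671] | shift [125.1  62.7  37. ] 5 [25.01 12.55  7.4 ]
   ik True [0.27 0.11 1.61 0.   1.43 0.8 ] tcp [0.592 0.244 0.2  ]
```

```bash
python3 -m pendant '[[[0,0,0],[-0.034,-0.075,0.067],1],[[0,0,0],[-0.034,-0.075,0.067],1],[[0,0,0],[-0.034,-0.075,0.067],1],[[0,0,0],[-0.034,-0.075,0.067],1],[[0,0,0],[-0.034,-0.075,0.067],1],[[0,0,0],[-0.034,-0.075,0.067],1],[[0,0,0],[-0.034,-0.075,0.067],1],[[0,0,0],[-0.034,-0.075,0.067],1],[[0,0,0],[-0.034,-0.075,0.067],1],[[0,0,0],[-0.034,-0.075,0.067],1],[[0,0,0],[-0.034,-0.075,0.067],1],[[0,0,0],[-0.034,-0.075,0.067],1]]'
python3 -m pendant '[[[25,12.5,7.4],[0,0,0],1],[[25,12.5,7.4],[0,0,0],1],[[25,12.5,7.4],[0,0,0],1],[[25,12.5,7.4],[0,0,0],1],[[25,12.5,7.4],[0,0,0],1],[[0,0,0],[0,0,0],1],[[0,0,0],[0,0,0],1]]'
python3 - <<'E'
from h import *
from cap import *
step(np.r_[CAP,.12],D(60))
# look along: gripper hides the cap from the top; use the scene view, masks for tips unneeded
im=np.hstack([cv2.resize(optics.get_image(n)[y:y+75,x:x+100,::-1],(400,300),interpolation=cv2.INTER_CUBIC) for n,x,y in(('top',135,110),('scene',140,150))])
cv2.imwrite('pics/abovecap.png',im)
E
```

```text
t: 18.32
tool_pos: [0.4733, 0.1668, 0.2334]
tool_rot: [2.72, 1.567, -0.014]
contact_force: [-0.4, -0.2, 0.0]
opening: 0.0857
grip_force: 0.0
t: 18.9
tool_pos: [0.5896, 0.2441, 0.1934]
tool_rot: [-2.717, -1.573, 0.017]
contact_force: [-0.4, -0.4, -0.0]
opening: 0.0852
grip_force: 0.0
turn [-0.007  0.009  0.002] 1 [-0.0073  0.0086  0.0022] | shift [ 0.7  2.4 73.4] 3 [ 0.24  0.8  24.46]
   ik True [ 0.27  0.18  1.67 -0.    1.29  0.8 ] tcp [0.592 0.244 0.12 ]
```

View pics/abovecap.png

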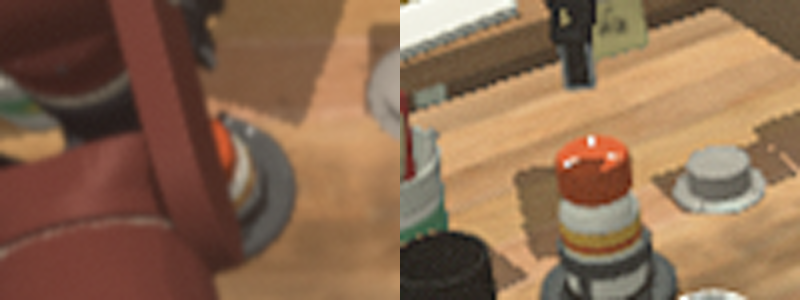

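The scene view shows the closed-line fingertips at (580,85), above the cap top at (592,150).

```bash
python3 -c "
from h import *
print(pix('scene',[.5896,.2441,.1934]),pix('scene',[.592,.2435,.125]),pix('scene',[.592,.2435,.11]),'seen tip ~185.0,171.5; cap top 188.1,188.8')"
python3 -m pendant '[[[0.7,2.4,25],[-0.007,0.009,0.002],1],[[0,0,25],[0,0,0],1],[[0,0,23],[0,0,0],1],[[0,0,0],[0,0,0],1],[[0,0,0],[0,0,0],1]]'
python3 -c "
from cap import *
step(np.r_[CAP,.098],D(60),chk=False)"
```

```text
[185.8290891  167.36030312] [188.32070179 187.70908192] [188.89583122 192.1012832 ] seen tip ~185.0,171.5; cap top 188.1,188.8
t: 19.42
tool_pos: [0.5916, 0.243, 0.1234]
tool_rot: [2.721, 1.57, 0.007]
contact_force: [0.5, 0.2, 0.2]
opening: 0.0853
grip_force: 0.0
turn [ 0.002 -0.003 -0.001] 1 [ 0.0023 -0.0035 -0.0008] | shift [ 0.6  0.1 25.4] 1 [ 0.63  0.15 25.44]
```

```bash
python3 -m pendant '[[[0,0,10],[0.002,-0.003,0],1],[[0,0,10],[0,0,0],1],[[0,0,5],[0,0,0],1],[[0,0,0],[0,0,0],1],[[0,0,0],[0,0,0],0.7],[[0,0,0],[0,0,0],0.66],[[0,0,0],[0,0,0],0.64],[[0,0,0],[0,0,0],0.62],[[0,0,0],[0,0,0],0.6],[[0,0,0],[0,0,0],0.6],[[0,0,0],[0,0,0],0.6],[[0,0,0],[0,0,0],0.6]]' 20
```

```text
t: 20.42
tool_pos: [0.5947, 0.2436, 0.1006]
tool_rot: [2.719, 1.569, 0.01]
contact_force: [4.5, -4.1, 2.7]
opening: 0.0513
grip_force: 7.4
```

```bash
python3 -m pendant '[[[0,1.5,0],[0,0,0],0.6],[[0,0,0],[0,0,0],0.6],[[0,0,0],[0,0,0],0.6],[[0,0,0],[0,0,0],0.6]]'
python3 -m pendant '[[[0,1,0],[0,0,0],0.6],[[0,0,0],[0,0,0],0.6],[[0,0,0],[0,0,0],0.6],[[0,0,0],[0,0,0],0.6]]'
```

```text
t: 20.75
tool_pos: [0.5947, 0.2436, 0.1004]
tool_rot: [2.721, 1.57, 0.006]
contact_force: [-0.1, -2.3, 6.1]
opening: 0.0515
grip_force: 7.4
t: 21.08
tool_pos: [0.5948, 0.2436, 0.1001]
tool_rot: [-2.719, -1.57, -0.004]
contact_force: [-2.5, 0.1, 5.6]
opening: 0.051
grip_force: 7.5
```

```bash
python3 -m pendant '[[[0,-0.7,0],[0,0,0],0.5],[[0,0,0],[0,0,0],0.45],[[0,0,0],[0,0,0],0.4],[[0,0,0],[0,0,0],0.4],[[0,0,0],[0,0,0],0.4],[[0,0,0],[0,0,0],0.4]]' 70
```

```text
t: 21.58
tool_pos: [0.5948, 0.2436, 0.1005]
tool_rot: [-2.721, -1.57, -0.006]
contact_force: [0.3, -0.9, 6.5]
opening: 0.0497
grip_force: 71.2
```

```bash
python3 -m pendant '[[[0,0,1],[0,0,0],0.4],[[0,0,1],[0,0,0],0.4],[[0,0,1],[0,0,0],0.4],[[0,0,0],[0,0,0],0.4],[[0,0,0],[0,0,0],0.4],[[0,0,0],[0,0,0],0.4]]'
python3 -m pendant '[[[0,0,1],[0,0,0],0.4],[[0,0,1],[0,0,0],0.4],[[0,0,0],[0,0,0],0.4],[[0,0,0],[0,0,0],0.4],[[0,0,0],[0,0,0],0.4]]'
```

```text
t: 22.08
tool_pos: [0.5948, 0.2436, 0.0982]
tool_rot: [-2.721, -1.57, -0.006]
contact_force: [-3.0, -2.4, 8.8]
opening: 0.0496
grip_force: 71.4
t: 22.5
tool_pos: [0.5948, 0.2436, 0.0966]
tool_rot: [-2.72, -1.571, -0.005]
contact_force: [-4.7, -2.4, 10.9]
opening: 0.0495
grip_force: 71.6
```

```bash
python3 -m pendant '[[[-1,-0.8,1],[0,0,0],0.4],[[-0.3,0,0.3],[0,0,0],0.4],[[0,0,0],[0,0,0],0.4],[[0,0,0],[0,0,0],0.4],[[0,0,0],[0,0,0],0.4]]'
```

```text
t: 22.92
tool_pos: [0.5948, 0.2436, 0.0963]
tool_rot: [-2.721, -1.571, -0.012]
contact_force: [-0.5, -0.6, 11.3]
opening: 0.0495
grip_force: 71.6
```

```bash
python3 -m pendant '[[[0,0,0.5],[0,0,0],0.4],[[0,0,0],[0,0,-0.05],0.4],[[0,0,0],[0,0,-0.05],0.4],[[0,0,0],[0,0,-0.05],0.4],[[0,0,0],[0,0,-0.05],0.4],[[0,0,0],[0,0,0],0.4],[[0,0,0],[0,0,0],0.4]]'
python3 -c "
from cap import *
o=get_obs();r=R.from_rotvec(o['tool_rot']);print('yaw',np.degrees(np.arctan2(*r.as_matrix()[[1,0],0])),'F tool',r.inv().apply(o['contact_force']).round(1),o['wrist_torque'])"
```

```text
t: 23.5
tool_pos: [0.5951, 0.2436, 0.096]
tool_rot: [2.549, 1.834, 0.013]
contact_force: [0.6, -0.7, 11.3]
opening: 0.0496
grip_force: 71.7
yaw 71.46736779427123 F tool [ -0.4   0.8 -11.3] [ 0.00707784 -0.01021999  0.05822637]
```

```bash
python3 -m pendant '[[[0,0,0.2],[0,0,-0.05],0.4],[[0,0,0],[0,0,-0.05],0.4],[[0,0,0],[0,0,-0.05],0.4],[[0,0,0],[0,0,-0.05],0.4],[[0,0,0],[0,0,-0.05],0.4],[[0,0,0],[0,0,-0.05],0.4],[[0,0,0],[0,0,-0.05],0.4],[[0,0,0],[0,0,-0.05],0.4],[[0,0,0],[0,0,0],0.4],[[0,0,0],[0,0,0],0.4]]'
python3 -m pendant '[[[0,0,0.2],[0,0,-0.05],0.4],[[0,0,0],[0,0,-0.05],0.4],[[0,0,0],[0,0,-0.05],0.4],[[0,0,0],[0,0,-0.05],0.4],[[0,0,0],[0,0,-0.05],0.4],[[0,0,0],[0,0,-0.05],0.4],[[0,0,0],[0,0,-0.05],0.4],[[0,0,0],[0,0,-0.05],0.4],[[0,0,0],[0,0,-0.03],0.4],[[0,0,0],[0,0,0],0.4],[[0,0,0],[0,0,0],0.4]]'
python3 -c "
from cap import *
o=get_obs();r=R.from_rotvec(o['tool_rot']);print('yaw',np.degrees(np.arctan2(*r.as_matrix()[[1,0],0])),'F tool',r.inv().apply(o['contact_force']).round(1),o['wrist_torque'])"
```

```text
t: 24.33
tool_pos: [0.5953, 0.2437, 0.096]
tool_rot: [2.133, 2.303, 0.013]
contact_force: [0.6, 0.8, 12.0]
opening: 0.0498
grip_force: 71.7
t: 25.25
tool_pos: [0.5954, 0.2438, 0.0959]
tool_rot: [1.592, 2.703, 0.012]
contact_force: [0.1, 0.2, 11.0]
opening: 0.0496
grip_force: 71.7
yaw 119.00775246528593 F tool [  0.1   0.3 -11. ] [0.08438864 0.01362713 0.06647917]
```

```bash
python3 -m pendant '[[[0,0,-3],[0,0,0],0.4],[[0,0,-3],[0,0,0],0.4],[[0,0,-3],[0,0,0],0.4],[[0,0,-3],[0,0,0],0.4],[[0,0,0],[0,0,0],0.4],[[0,0,0],[0,0,0],0.4]]'
```

```text
t: 25.75
tool_pos: [0.5943, 0.2431, 0.1046]
tool_rot: [1.593, 2.704, 0.009]
contact_force: [5.6, 2.3, 1.3]
opening: 0.0498
grip_force: 73.7
```

```bash
python3 -m pendant '[[[0,1,-3],[0,0,0],0.4],[[0,0.7,-4],[0,0,0],0.4],[[0,0,-4],[0,0,0],0.4],[[0,0,0],[0,0,0],0.4]]'
python3 -m pendant '[[[0,0,-6],[0,0,0],0.4],[[0,0,-8],[0,0,0],0.4],[[0,0,-8],[0,0,0],0.4],[[0,0,-8],[0,0,0],0.4],[[0,0,-4],[0,0,0],0.4],[[0,0,0],[0,0,0],0.4],[[0,0,0],[0,0,0],0.4],[[0,0,0],[0,0,0],0.4]]'
python3 - <<'E'
from h import *
from cap import *
o=get_obs();p=np.array(o['tool_pos']);r=R.from_rotvec(o['tool_rot']);print('axis',r.as_matrix()[:,2].round(3))
for n in('top','scene'):
    im=optics.get_image(n)[:,:,::-1];cv2.imwrite(f'pics/{n}2.png',im)
    hsv=cv2.cvtColor(im,cv2.COLOR_BGR2HSV)
    m=((hsv[...,0]<14)&(hsv[...,1]>170)&(hsv[...,2]>80)).astype(np.uint8)
    k,l,st,ce=cv2.connectedComponentsWithStats(m)
    for i in range(1,k):
        if st[i,4]>25 and st[i,0]<300: print(n,st[i],ce[i])
    for b in(.095,.140,.145): print(n,b,pix(n,[.5948,.2436,b+.015]).round(1))
E
```

```text
t: 26.08
tool_pos: [0.5944, 0.2433, 0.115]
tool_rot: [1.594, 2.706, 0.003]
contact_force: [2.1, 0.6, 0.3]
opening: 0.0495
grip_force: 73.5
t: 26.75
tool_pos: [0.5944, 0.243, 0.1487]
tool_rot: [1.594, 2.705, 0.003]
contact_force: [-0.6, 0.1, -1.0]
opening: 0.0494
grip_force: 73.9
axis [ 0.002  0.001 -1.   ]
top [  0 335  24  19 127] [ 14.05511811 341.18897638]
top 0.095 [182.8 148.7]
top 0.14 [179.2 144.5]
top 0.145 [178.7 144. ]
scene [178 170  16  18 184] [185.00543478 179.08695652]
scene 0.095 [188.4 191.7]
scene 0.14 [186.6 178.4]
scene 0.145 [186.4 176.9]
```

Run:
```python
from h import *
T=cv2.imread('pics/top1.png');S=cv2.imread('pics/scene2.png')
for x,y in((297,275),(330,183),(348,190),(335,212)):
    p=ray('top',160+x*.3,130+y*.3,.010);print('top',p.round(3),'-> scene',pix('scene',p).round(1))
for x,y in((600,88),(598,104),(620,96),(620,115),(648,97)): print('scene',(200+(x-400)*.3,180+y*.3),ray('scene',200+(x-400)*.3,180+y*.3,.010).round(3))
for n,im in(('top',T),('scene',S),('scene0',cv2.imread('pics/scene0.png')),('top2',cv2.imread('pics/top2.png'))):
    h=cv2.cvtColor(im,cv2.COLOR_BGR2HSV);m=((h[...,0]>12)&(h[...,0]<26)&(h[...,1]>120)&(h[...,2]>90)).astype(np.uint8)
    ref=circ(n[:5].rstrip('02') if n!='scene0' else 'scene',(.461,.0475),.05,.008);mk=np.zeros_like(m);cv2.fillPoly(mk,[ref.astype(np.int32)],1)
    k,l,st,ce=cv2.connectedComponentsWithStats(m*mk);print(n,[(st[i,4],ce[i].round(1).tolist()) for i in range(1,k) if st[i,4]>3])
```

```text
top [0.432 0.078 0.01 ] -> scene [268.4 224.4]
top [0.509 0.049 0.01 ] -> scene [260.8 209.2]
top [0.503 0.034 0.01 ] -> scene [265.9 208.3]
top [0.484 0.045 0.01 ] -> scene [266.6 212.3]
scene (260.0, 206.4) [0.523 0.042 0.01 ]
scene (259.4, 211.2) [0.503 0.059 0.01 ]
scene (266.0, 208.8) [0.501 0.035 0.01 ]
scene (266.0, 214.5) [0.476 0.053 0.01 ]
scene (274.4, 209.1) [0.483 0.016 0.01 ]
top [(np.int32(15), [257.9, 185.1]), (np.int32(15), [264.6, 186.6]), (np.int32(10), [248.7, 212.7])]
scene [(np.int32(33), [265.5, 211.1]), (np.int32(15), [273.8, 208.9]), (np.int32(14), [259.1, 211.1])]
scene0 []
top2 [(np.int32(14), [257.9, 184.9]), (np.int32(14), [264.5, 186.7]), (np.int32(11), [259.8, 194.2]), (np.int32(10), [248.7, 212.7])]
```

```bash
python3 -c "
from station import ctrl
print(ctrl.finish_job())"
```

```text
the job is handed in; nothing more can be done
None
```

The job is handed in at about 27 s: the bushings are in the dish (five visible in one view, the sixth inferred from the other), the empty cup stands upright and released, and the cap came off by press, turn and lift and is held level about 3 cm above the bottle's mouth.

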